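Load the tape feeder and hold its feed key at half travel

TASK

Slide the blue tape roll up off its storage post, slide it down over the feeder's spindle until it lies flat on the hub, and let go of it. Then press the feeder's spring-loaded round feed key about half way down, so that its green band is level with the collar's rim, never to the bottom, and keep holding it there: you finish while still holding the key down. Leave the yellow roll on its post and do not disturb the flasks and the jar.

Things in the scene. Friction and masses are not known exactly. Their poses are not given: they have to be found in the camera images.
- blue_roll: The blue tape roll to load: a loose rigid ring with a vertical axis, outer diameter 54 mm, bore 27 mm, 25 mm high, about 60 g. Origin: centre of its underside; z up its axis. At the start it sits on one of the two posts of the stand (either one), underside 30 mm above the table.
- yellow_roll: A yellow tape roll of the same size, on the stand's other post, to be left there. Origin: centre of its underside.
- stand: Fixed grey storage stand: base plate 90 (x) by 220 (y) by 14 mm high, origin at the centre of its underside on the table. Two upright steel posts at y = -65 and y = +65 mm (own frame), 18 mm in diameter, tops 80 mm above the table; round each foot a black shoulder, 36 mm in diameter, top 30 mm above the table, on which the roll rests. The roll overhangs the shoulder by 9 mm all round, so fingers can reach 10 mm below its underside.
- feeder: Fixed pale-grey bench tape feeder: housing 170 (x) by 270 (y) mm, deck 45 mm above the table, origin at the centre of its underside on the table. The hub and spindle stand at y = +70 mm (own frame, x = 0), the feed key at y = -80 mm (x = 0). Two small exit pins rise 10 mm above the deck 66 mm to +x of the origin at y = +30 and +42 mm. Stands on the left or on the right of the robot, turned by up to 0.3 rad; the stand is on the other side.
- hub_seat (a point): Centre of the hub's top face, 61 mm above the table, where the roll's underside must come to rest. The hub is a black disc 36 mm in diameter, 16 mm high on the deck; from it rises a steel spindle 21 mm in diameter and 40 mm high (top 101 mm above the table), its last 8 mm tapering to 13 mm.
- feed_key (a joint): Travel of the feed key in m: 0 released, 0.016 at the bottom, grows as the key is pressed straight down. Spring return: 2 N to start moving, 5 N at half travel (0.008), 8 N at the bottom.
- key_top (a point): Centre of the key's flat top; moves down with the key. The key is a round plunger 36 mm in diameter in a black collar 47 mm in diameter whose rim is 51 mm above the table; released, its top is 73 mm above the table. Bands round its side, upwards from the rim when released: 5 mm white, 6 mm green, 5 mm red, then a black cap. Pressed, the lower bands sink into the collar: the green one is at the rim for a travel of 5 to 11 mm.
- flask_a: Bystander: small flat pink culture flask with a red screw cap, lying down, 52 by 105 by 26 mm, origin at the underside. Stands beyond the work, to the right.
- flask_b: Bystander: the same kind of flask, beyond the work, to the left.
- sample_jar: Bystander: small jar with a red lid, 42 mm in diameter and 60 mm high, near the robot's base. Origin: centre of its underside.
There are look-alikes about, which are no part of the job. There is more than one size of the blue_roll; the one meant has the size given above.

How it is judged:
By the outcome, as a careful person would: the job done as asked, in the order asked, and still so for the second after the job is handed in, while the arm keeps its last pose, push and grip.
It also fails if it takes over 51 s, if anything falls off the work surface, if the arm or the gripper's body presses on something with over 40 N, if the wrist force passes 120 N, or if a joint passes its speed limit or range.

ROBOT

A 6-joint arm with a two-finger parallel gripper is mounted at the origin on the work surface. World frame = base frame: x ahead of the robot, y to its left, z up, the work surface at z = 0. Lengths are in mm, angles in rad, forces in N, time in s.
With the tool pointing down it reaches from about 400 to 925 mm from the base axis. Payload 12.5 kg.
Tool frame: the origin (TCP) lies on the centre line of the jaws, within the pads' length; the fingertips stand 19 mm ahead of it and the grasp point (between the pads) is the TCP; y points along the fingers, x is the direction in which the jaws open and shut, and the axes are right-handed (so a half turn about y gives the same grasp; the last joint's range is limited). The gripper opens to 95 mm and grips with 3 to 60 N. Pads are 20 mm wide; open, the fingers measure 119 mm over their backs; the gripper's body (75 mm by 180 mm) begins 59 mm behind the grasp point.
Start: joints at [-1.374, 0.491, 1.559, -0, 1.092, -0.106], TCP at [186.394, -596.575, 233.661] pointing down, gripper open.
Joint ranges: [-3.1, 3.1], [-0.84, 2.19], [0.05, 2.79], [-1.13, 4.28], [0.06, 2.93], [-2.69, 2.69]. Speed limits (rad/s): [2.22, 2.22, 2.79, 3.14, 3.14, 3.14].

INTERFACE

Orientations are given as [roll, pitch, yaw] about the fixed x, y, z axes, in that order (R = Rz(yaw) Ry(pitch) Rx(roll)).
In Python, from cell import env gives the robot as it stands. The module is installed in compiled form; this text tells all that it offers.
- The arm moves only by the tool move_arm, never from a script. Its argument "rows" is a list of rows, each an object of numbers: "tx", "ty", "tz": the shift along the tool's x, y, z in cm; "rx", "ry", "rz": the turn, a rotation vector about the tool's x, y, z in rad; "grip": the opening in per cent of the stroke, from 0 (shut) to 100 (fully open). In form: [{"tx": .., "ty": .., "tz": .., "rx": .., "ry": .., "rz": .., "grip": ..}, ...]. A call has 1 to 10 rows; each row shifts and turns the commanded pose from where the row before left it, along the tool's axes as they then stand; what a row does not reach is not made up. A row lasts 1/12 s, in which the tool goes at most 41.7 mm and 7.16 degrees, less where a joint would pass 70% of its speed; a pose out of reach is approached as far as the arm can. A call is refused whole if a number of a shift passes 4.17 or a number of a turn 0.125, either way. A call with a gripper value outside its range is refused whole. The fingers move at their own pace and stop on an object; the grip force is fixed at half the most. Time passes only in rows, so rows that do not move let the fingers close. It gives the time, the measured TCP pose, the force and the opening at its end, in the units of the state.
- env.state(): the state, without advancing time (a new reading comes with each control period).
- env.read_camera(name): name is "scene" or "top" or "wrist"; returns (picture, depth): 420x560x3 uint8, blue, green, red; 420x560 float32, mm along the optical axis (not along the pixel's ray), 0 where there is no reading.
- env.calibration(name): a dict with "vertical_fov" (degrees; the focal length in pixels is half the picture's height over the tangent of half this angle, whatever the lens; pixels are square), "cx", "cy" (the principal point, pixels), "eye" and "rotation" of the camera in the world. Camera axes: x right, y up, looking along -z (the intrinsics and any distortion apply to the point x, -y, -z); pixel columns grow to the right and rows downward; lengths in mm; the calibration is good to about 2 mm. The wrist camera is an equidistant fisheye: a pixel r from the principal point sees the ray r / f radians off the axis. A picture is of the moment at which its call begins: read the wrist's pose just before it. calibration takes no time and is no camera call; for the wrist camera it gives the pose at the moment of the call.
- env.job_done(): hands the job in, once; it reports no verdict.
The state is a dict: "t": time; "joints": joint angles; "qvel": joint speeds; "tau": joint torques, N m; "eef_pos": TCP position; "tcp_rot": TCP orientation; "ft_force": force on the tool from outside, world axes, zero at the start; "moment": the same for the moment, N m; "opening": opening from 0.0 (shut) to 1.0 (fully open).
Only numpy, scipy, OpenCV 4.12 (cv2) and the standard library are available. Lean on these libraries where they do the work, as an engineer would, in place of code of your own. Each camera call takes 0.05 s, during which the arm holds its last target.

## Working session

There is one attempt and no reset: what is moved stays moved. The work goes in short steps, Python scripts to look and compute and a tool call to move; the robot and the scene stay as the last step left them, time stands still between calls to the robot, and variables do not carry over. Pictures are saved under pics/ and viewed, and the job is handed in when it is done.

Besides the shell and the picture viewer there is one more tool, called as name([rows], argument=value, ...), one row to a line, values as JSON. move_arm: Moves the arm, as the interface text tells. Its arguments: {"type":"object","properties":{"rows":{"type":"array"}},"required":["rows"]}

```bash
mkdir -p pics
cat > h.py <<'E'
from cell import env
import numpy as np, cv2
E
python3 - <<'E'
from h import *
s=env.state(); print(s)
for n in ("scene","top","wrist"):
    print(n,env.calibration(n))
    p,d=env.read_camera(n); cv2.imwrite(f"pics/{n}0.png",p); np.save(f"{n}0.npy",d)
E
```

```text
{'t': 0.0, 'joints': array([-1.37359760e+00,  4.91552815e-01,  1.55945214e+00,  2.48000297e-06,
        1.09167630e+00, -1.05606498e-01]), 'qvel': array([ 0.0003641 , -0.00244598, -0.0022456 ,  0.00028244,  0.00110761,
       -0.00077888]), 'tau': array([-8.60015080e-04, -6.12648368e+01, -2.58179516e+01,  6.91810017e-02,
        4.81974764e-02, -1.21988423e-04]), 'eef_pos': array([ 186.34966413, -596.343671  ,  233.06499632]), 'tcp_rot': array([-1.57067939e+00,  1.08229894e-03, -1.26799218e+00]), 'ft_force': array([0.35374468, 0.50694112, 0.60039396]), 'moment': array([ 0.00534344,  0.04330831, -0.02385506]), 'opening': 0.9990179608737997}
scene {'vertical_fov': 56.36995677495074, 'cx': 279.6276571809721, 'cy': 207.48525836921246, 'eye': array([ 989.49934855, -447.72138352,  553.13098401]), 'rotation': array([0.85651022, 0.00627153, 0.79989403])}
top {'vertical_fov': 48.17536508912363, 'cx': 285.9904454373885, 'cy': 209.152702846383, 'eye': array([ 522.09075482,  -27.28726281, 1215.18040461]), 'rotation': array([ 5.79391215e-02,  5.20992450e-04, -1.59244312e+00])}
wrist {'vertical_fov': 65.70646984690485, 'cx': 274.74742902244736, 'cy': 214.5694316695649, 'eye': array([ 258.52376317, -572.9859725 ,  384.81045336]), 'rotation': array([-2.74515495e-01,  1.24229221e-03, -1.26933730e+00])}
```

View pics/top0.png

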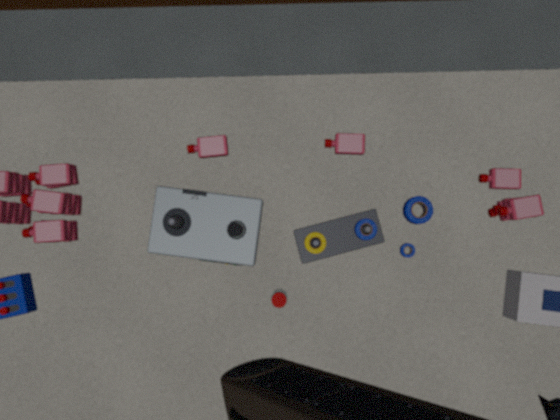

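View pics/scene0.png

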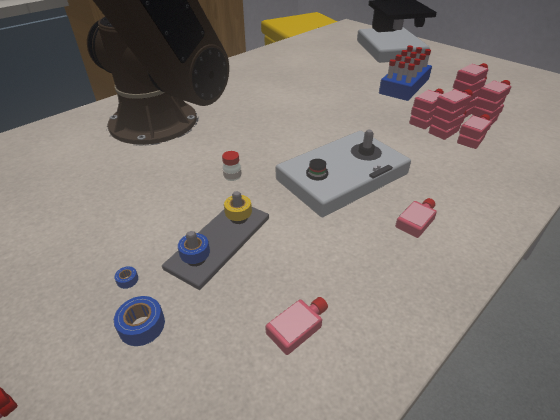

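View pics/wrist0.png

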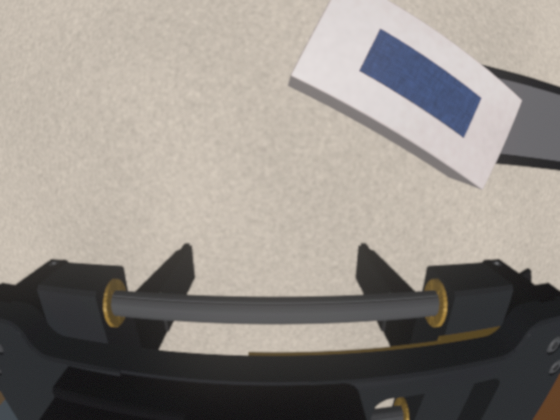

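The top view shows the target blue roll on the stand at about (366,229), yellow at (315,243), the spindle and hub at (177,222), and the key at (236,229). The loose blue rings at (418,209) and (407,250) are the wrong size.

```bash
cat > h.py <<'E'
from cell import env
import numpy as np, cv2
from scipy.spatial.transform import Rotation as Ro
def rays(name,uv,cal=None):
    c=cal or env.calibration(name); f=210/np.tan(np.radians(c['vertical_fov'])/2)
    uv=np.atleast_2d(uv).astype(float); x=(uv[:,0]-c['cx'])/f; y=(uv[:,1]-c['cy'])/f
    if name=='wrist':
        r=np.hypot(x,y)+1e-12; d=np.c_[np.sin(r)*x/r,-np.sin(r)*y/r,-np.cos(r)]
    else: d=np.c_[x,-y,-np.ones(len(x))]
    return c['eye'],d@Ro.from_euler('xyz',c['rotation']).as_matrix().T
def plane(name,uv,z,cal=None):
    e,d=rays(name,uv,cal); return e+d*((z-e[2])/d[:,2])[:,None]
def pts(name,uv,depth,cal=None):
    e,d=rays(name,uv,cal); c=cal or env.calibration(name)
    ax=-Ro.from_euler('xyz',c['rotation']).as_matrix()[:,2]
    return e+d*(depth/(d@ax))[:,None]
E
python3 - <<'E'
from h import *
p=cv2.imread("pics/top0.png"); hsv=cv2.cvtColor(p,cv2.COLOR_BGR2HSV); D=np.load("top0.npy")
def comps(m,nm,z,lo=60):
    cs,_=cv2.findContours(m,cv2.RETR_EXTERNAL,cv2.CHAIN_APPROX_NONE)
    for c in cs:
        a=cv2.contourArea(c)
        if a<lo: continue
        (u,v),r=cv2.minEnclosingCircle(c); q=c[:,0,:]
        P=plane('top',q,z); (X,Y),R=cv2.minEnclosingCircle(P[:,:2].astype(np.float32))
        print(nm,round(u),round(v),round(r,1),a,'->',np.round([X,Y,R],1), 'M',np.round(plane('top',[[u,v]],z)[0,:2],1))
comps(cv2.inRange(hsv,(105,120,50),(125,255,255)),'blue',52)
comps(cv2.inRange(hsv,(20,120,80),(35,255,255)),'yel',52)
comps(cv2.inRange(p,(0,0,0),(75,75,75)),'dark',61)
comps(cv2.inRange(p,(95,95,95),(190,190,190))&cv2.inRange(hsv,(85,8,90),(130,60,255)),'house',45,3000)
big=np.vstack([cv2.resize(p[180:275,140:270],None,fx=6,fy=6,interpolation=cv2.INTER_CUBIC)])
cv2.imwrite('pics/zf.png',big)
for u,v in [(366,229),(177,222),(236,229),(177,212),(362,220),(372,236)]: print(u,v,D[v,u],pts('top',[[u,v]],np.array([D[v,u]]))[0].round(1))
E
```

```text
blue 552 300 11.8 258.0 -> [ 350.7 -674.8   28.3] M [ 351.1 -675.4]
blue 14 296 25.9 829.5 -> [389.4 642.7  62.3] M [389.3 642.8]
blue 407 250 7.0 127.0 -> [ 481.3 -324.4   17.3] M [ 481.3 -324.5]
blue 365 229 11.0 340.5 -> [ 536.  -223.5   27.1] M [ 536.  -223.5]
blue 418 210 14.3 573.0 -> [ 579.6 -355.    35.7] M [ 580.  -354.9]
yel 315 242 10.8 337.0 -> [505.7 -97.5  26.7] M [505.7 -97.5]
dark 549 407 15.6 312.5 -> [  99.5 -649.4   36.4] M [  99.5 -649.4]
dark 354 398 134.2 9420.5 -> [ 130.8 -179.8  322. ] M [ 130.7 -180.6]
dark 552 300 11.8 135.5 -> [ 352.  -669.8   28.1] M [ 352.4 -670.4]
dark 26 292 19.6 313.5 -> [399.5 608.5  47.4] M [399.3 608.5]
dark 511 294 23.7 219.0 -> [ 369.4 -574.    57.1] M [ 369.1 -572.4]
dark 315 242 4.9 64.0 -> [505.6 -97.5  12.1] M [505.6 -97.5]
dark 236 229 8.9 206.0 -> [542.3  95.4  21.9] M [542.2  95.4]
dark 70 230 10.8 79.5 -> [549.3 503.2  26.9] M [549.3 503.2]
dark 177 222 13.5 528.5 -> [564.  241.5  33.3] M [563.8 241.5]
dark 18 214 13.4 172.0 -> [591.1 630.7  33.3] M [590.4 631.3]
dark 71 204 12.4 129.0 -> [612.1 501.1  30.1] M [612.  501.1]
dark 19 183 10.8 83.0 -> [668.  629.8  27. ] M [668.  629.8]
dark 228 6 228.1 2476.0 -> [1121.4  107.   576.1] M [1105.9  107.1]
house 204 226 62.0 6831.5 -> [553.9 175.3 153.8] M [553.6 175.6]
366 229 1137.6224 [ 535.8 -220.8   76.6]
177 222 1137.28 [562.6 236.4  78.1]
236 229 1142.0933 [542.7  94.4  72.3]
177 212 1172.1843 [588.8 243.9  44.7]
362 220 1157.6885 [ 558.4 -214.8   57.8]
372 236 1156.1223 [ 518.5 -238.3   57.1]
```

View pics/zf.png

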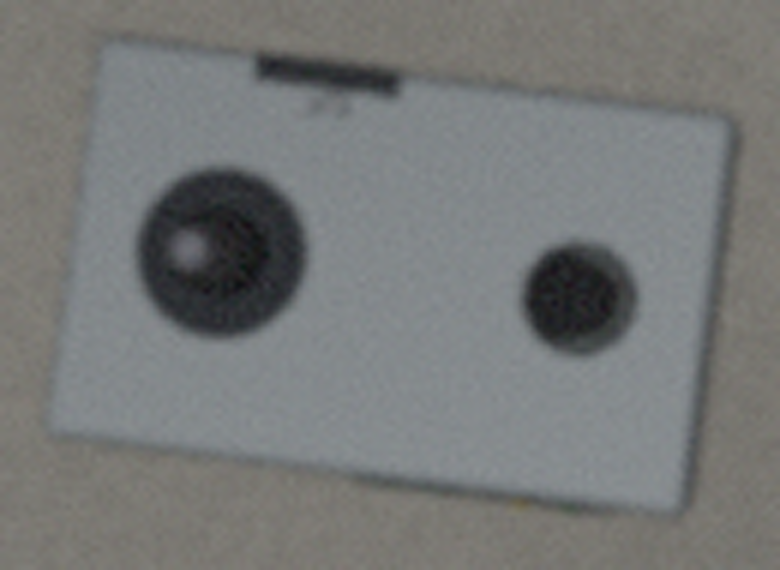

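move_arm([
  {"tx": -1.8,"tz": 3.2},
  {"tx": -1.8,"tz": 3.2},
  {"tx": -1.8,"tz": 3.2},
  {"tx": -1.8,"tz": 3.2},
  {"tx": -1.8,"tz": 3.2},
  {"tx": -1.8,"tz": 3.2},
  {"tx": -1.8,"tz": 3.2},
  {"tx": -1.8,"tz": 3.2},
  {"tx": -1.8,"tz": 3.2},
  {"tx": -1.8,"tz": 3.2},
])

```text
validation failed for argument at $.ro...
```

move_arm([
  {"tx": -1.8,"tz": 3.1},
  {"tx": -1.8,"tz": 3.1},
  {"tx": -1.8,"tz": 3.1},
  {"tx": -1.8,"tz": 3.1},
  {},
  {},
  {},
])

```text
validation failed for argument at $.ro...
```

Run:
```python
from h import *
s=env.state(); print(s['t'],s['eef_pos'],s['tcp_rot'],s['joints'],s['ft_force'])
import json
c=env.calibration('wrist'); p,d=env.read_camera('wrist'); cv2.imwrite('pics/w1.png',p)
hsv=cv2.cvtColor(p,cv2.COLOR_BGR2HSV); print(c)
m=cv2.inRange(hsv,(105,120,40),(125,255,255))
cs,_=cv2.findContours(m,cv2.RETR_EXTERNAL,cv2.CHAIN_APPROX_NONE)
for q in cs:
    if cv2.contourArea(q)<300: continue
    P=plane('wrist',q[:,0],55,c); print(cv2.boundingRect(q),cv2.minEnclosingCircle(P[:,:2].astype(np.float32)))
```

```text
0.15 [ 186.37136836 -596.39888297  233.18992897] [-1.57069810e+00  8.36641451e-04 -1.26799150e+00] [-1.37358373e+00  4.91430531e-01  1.55931000e+00  1.07112625e-05
  1.09169446e+00 -1.05597124e-01] [-0.04940293 -0.27435339  0.90516004]
{'vertical_fov': 65.70646984690485, 'cx': 274.74742902244736, 'cy': 214.5694316695649, 'eye': array([ 258.52633541, -572.99843269,  384.89001637]), 'rotation': array([-2.74532457e-01,  1.07502559e-03, -1.26933770e+00])}
```

View pics/w1.png

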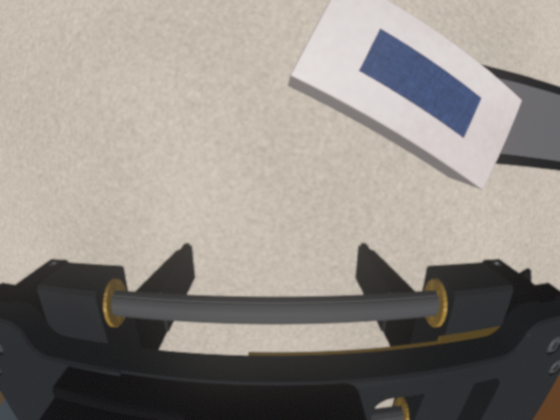

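Both moves were refused, so the arm has not moved. Probably every field is required; I'll send full rows.

move_arm([
  {"tx": -1.8,"ty": 0,"tz": 3.2,"rx": 0,"ry": 0,"rz": 0,"grip": 100},
  {"tx": -1.8,"ty": 0,"tz": 3.2,"rx": 0,"ry": 0,"rz": 0,"grip": 100},
  {"tx": -1.8,"ty": 0,"tz": 3.2,"rx": 0,"ry": 0,"rz": 0,"grip": 100},
  {"tx": -1.8,"ty": 0,"tz": 3.2,"rx": 0,"ry": 0,"rz": 0,"grip": 100},
  {"tx": -1.8,"ty": 0,"tz": 3.2,"rx": 0,"ry": 0,"rz": 0,"grip": 100},
  {"tx": -1.8,"ty": 0,"tz": 3.2,"rx": 0,"ry": 0,"rz": 0,"grip": 100},
  {"tx": -1.8,"ty": 0,"tz": 3.2,"rx": 0,"ry": 0,"rz": 0,"grip": 100},
  {"tx": -1.8,"ty": 0,"tz": 3.2,"rx": 0,"ry": 0,"rz": 0,"grip": 100},
  {"tx": -1.8,"ty": 0,"tz": 3.2,"rx": 0,"ry": 0,"rz": 0,"grip": 100},
  {"tx": -1.8,"ty": 0,"tz": 3.2,"rx": 0,"ry": 0,"rz": 0,"grip": 100},
])

```text
t: 1.03
eef_pos: [439.1, -327.8, 233.7]
tcp_rot: [-1.571, -0.0, -1.268]
ft_force: [0.6, -0.3, 1.1]
opening: 0.998
```

move_arm([
  {"tx": -1.8,"ty": 0,"tz": 3.1,"rx": 0,"ry": 0,"rz": 0,"grip": 100},
  {"tx": -1.8,"ty": 0,"tz": 3.1,"rx": 0,"ry": 0,"rz": 0,"grip": 100},
  {"tx": -1.8,"ty": 0,"tz": 3.1,"rx": 0,"ry": 0,"rz": 0,"grip": 100},
  {"tx": -1.8,"ty": 0,"tz": 3.1,"rx": 0,"ry": 0,"rz": 0,"grip": 100},
  {"tx": 0,"ty": 0,"tz": 0,"rx": 0,"ry": 0,"rz": 0,"grip": 100},
  {"tx": 0,"ty": 0,"tz": 0,"rx": 0,"ry": 0,"rz": 0,"grip": 100},
  {"tx": 0,"ty": 0,"tz": 0,"rx": 0,"ry": 0,"rz": 0,"grip": 100},
])

```text
t: 1.62
eef_pos: [534.8, -223.6, 233.4]
tcp_rot: [-1.571, 0.0, -1.267]
ft_force: [0.5, -0.3, -0.5]
opening: 1.0
```

```bash
cat > roll.py <<'E'
from h import *
import sys
nm=sys.argv[1]; zt=float(sys.argv[2])
s=env.state(); print(s['t'],s['eef_pos'].round(1),s['tcp_rot'].round(4),s['joints'].round(3),s['ft_force'].round(1),s['opening'])
c=env.calibration('wrist'); p,d=env.read_camera('wrist'); cv2.imwrite(f'pics/{nm}.png',p); np.save(nm+'.npy',d)
hsv=cv2.cvtColor(p,cv2.COLOR_BGR2HSV); print(c['eye'],c['rotation'])
m=cv2.inRange(hsv,(105,120,40),(125,255,255))
cs,_=cv2.findContours(m,cv2.RETR_EXTERNAL,cv2.CHAIN_APPROX_NONE)
for q in cs:
    if cv2.contourArea(q)<300: continue
    P=plane('wrist',q[:,0],zt,c); print(cv2.boundingRect(q),cv2.minEnclosingCircle(P[:,:2].astype(np.float32)), cv2.fitEllipse(P[:,:2].astype(np.float32)))
E
python3 roll.py w2 55
```

```text
1.6167 [ 534.8 -223.6  233.4] [-1.5713e+00  2.0000e-04 -1.2674e+00] [-0.51   0.427  1.673 -0.     1.042  0.758] [ 0.5 -0.3 -0.5] 0.9999852340041793
[ 607.02055046 -200.07187619  385.05488768] [-2.75121004e-01  4.21460335e-04 -1.26870997e+00]
(251, 171, 51, 50) ((537.6170654296875, -223.24185180664062), 26.829763412475586) ((537.42138671875, -222.99191284179688), (51.210906982421875, 52.82888412475586), 108.85150146484375)
(370, 162, 58, 58) ((583.350341796875, -349.2511901855469), 34.4206428527832) ((584.17578125, -349.9324645996094), (63.059696197509766, 66.33641815185547), 4.973198890686035)
```

View pics/w2.png

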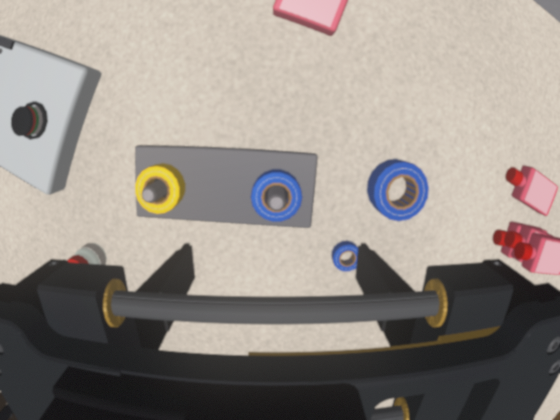

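The wrist view shows the blue roll on its post at (276,196). It measures (537,-223) with a radius of 26.8 mm, which matches the top view. I'll descend to z of about 44 and grip.

move_arm([
  {"tx": 0,"ty": 3.5,"tz": 0.2,"rx": 0,"ry": 0,"rz": 0,"grip": 100},
  {"tx": 0,"ty": 3.5,"tz": 0,"rx": 0,"ry": 0,"rz": 0,"grip": 100},
  {"tx": 0,"ty": 3.5,"tz": 0,"rx": 0,"ry": 0,"rz": 0,"grip": 100},
  {"tx": 0,"ty": 3.5,"tz": 0,"rx": 0,"ry": 0,"rz": 0,"grip": 100},
  {"tx": 0,"ty": 2.5,"tz": 0,"rx": 0,"ry": 0,"rz": 0,"grip": 100},
  {"tx": 0,"ty": 1.5,"tz": 0,"rx": 0,"ry": 0,"rz": 0,"grip": 100},
  {"tx": 0,"ty": 0.9,"tz": 0,"rx": 0,"ry": 0,"rz": 0,"grip": 100},
  {"tx": 0,"ty": 0,"tz": 0,"rx": 0,"ry": 0,"rz": 0,"grip": 100},
  {"tx": 0,"ty": 0,"tz": 0,"rx": 0,"ry": 0,"rz": 0,"grip": 100},
])

```text
t: 2.42
eef_pos: [536.8, -223.8, 45.1]
tcp_rot: [-1.571, -0.0, -1.269]
ft_force: [1.3, -1.1, 0.3]
opening: 1.0
```

move_arm([
  {"tx": 0,"ty": 0,"tz": 0,"rx": 0,"ry": 0,"rz": 0,"grip": 60},
  {"tx": 0,"ty": 0,"tz": 0,"rx": 0,"ry": 0,"rz": 0,"grip": 50},
  {"tx": 0,"ty": 0,"tz": 0,"rx": 0,"ry": 0,"rz": 0,"grip": 30},
  {"tx": 0,"ty": 0,"tz": 0,"rx": 0,"ry": 0,"rz": 0,"grip": 30},
  {"tx": 0,"ty": 0,"tz": 0,"rx": 0,"ry": 0,"rz": 0,"grip": 30},
  {"tx": 0,"ty": 0,"tz": 0,"rx": 0,"ry": 0,"rz": 0,"grip": 30},
  {"tx": 0,"ty": 0,"tz": 0,"rx": 0,"ry": 0,"rz": 0,"grip": 30},
  {"tx": 0,"ty": 0,"tz": 0,"rx": 0,"ry": 0,"rz": 0,"grip": 30},
])

```text
t: 3.08
eef_pos: [537.0, -223.1, 44.7]
tcp_rot: [-1.571, -0.0, -1.268]
ft_force: [0.0, 0.3, 0.7]
opening: 0.553
```

```bash
python3 roll.py w3 55
```

```text
3.0833 [ 537.  -223.1   44.7] [-1.5707e+00 -3.0000e-04 -1.2679e+00] [-0.507  0.678  1.827 -0.     0.636  0.761] [0.  0.3 0.7] 0.5525877924339192
[ 609.15684096 -199.52073549  196.43203952] [-2.74474026e-01 -9.05033921e-06 -1.26926521e+00]
(233, 249, 84, 48) ((535.8858642578125, -222.1807403564453), 20.53525733947754) ((536.9761962890625, -221.9187469482422), (35.180912017822266, 37.762115478515625), 19.546703338623047)
(221, 223, 108, 74) ((540.9978637695312, -220.71774291992188), 27.92064666748047) ((535.9007568359375, -222.20130920410156), (49.39891815185547, 61.581607818603516), 107.71845245361328)
(469, 217, 61, 70) ((586.0990600585938, -341.6556396484375), 23.638324737548828) ((586.2667846679688, -341.4413146972656), (43.12772750854492, 43.415828704833984), 54.99412155151367)
(438, 195, 97, 93) ((587.27880859375, -331.76043701171875), 38.58674240112305) ((589.4074096679688, -332.3606872558594), (51.64878463745117, 74.55985260009766), 177.83445739746094)
```

View pics/w3.png

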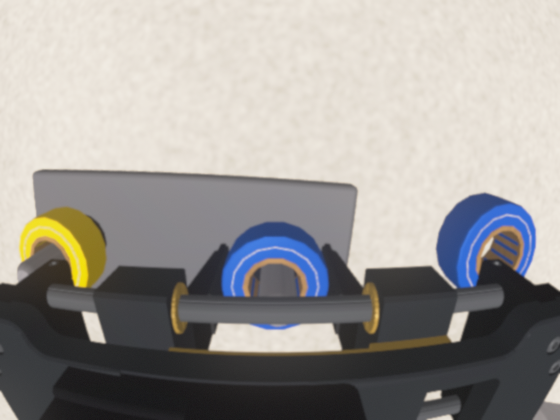

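Opening is 0.553 (about 52.5 mm) and the jaws hold the roll. I'll lift it 120 mm and check.

move_arm([
  {"tx": 0,"ty": -1.0,"tz": 0,"rx": 0,"ry": 0,"rz": 0,"grip": 30},
  {"tx": 0,"ty": -1.5,"tz": 0,"rx": 0,"ry": 0,"rz": 0,"grip": 30},
  {"tx": 0,"ty": -2.0,"tz": 0,"rx": 0,"ry": 0,"rz": 0,"grip": 30},
  {"tx": 0,"ty": -2.0,"tz": 0,"rx": 0,"ry": 0,"rz": 0,"grip": 30},
  {"tx": 0,"ty": -2.0,"tz": 0,"rx": 0,"ry": 0,"rz": 0,"grip": 30},
  {"tx": 0,"ty": -2.0,"tz": 0,"rx": 0,"ry": 0,"rz": 0,"grip": 30},
  {"tx": 0,"ty": -1.5,"tz": 0,"rx": 0,"ry": 0,"rz": 0,"grip": 30},
  {"tx": 0,"ty": 0,"tz": 0,"rx": 0,"ry": 0,"rz": 0,"grip": 30},
])

```text
t: 3.8
eef_pos: [537.9, -223.5, 168.1]
tcp_rot: [-1.567, -0.004, -1.268]
ft_force: [-0.5, -0.8, -0.6]
opening: 0.548
```

```bash
python3 roll.py w4 175
python3 - <<'E'
from h import *
p=cv2.imread("pics/top0.png"); hsv=cv2.cvtColor(p,cv2.COLOR_BGR2HSV)
g=cv2.cvtColor(p,cv2.COLOR_BGR2GRAY)
m=cv2.inRange(g,0,75)
cs,_=cv2.findContours(m,cv2.RETR_EXTERNAL,cv2.CHAIN_APPROX_NONE)
for c in cs:
    a=cv2.contourArea(c); (u,v),r=cv2.minEnclosingCircle(c)
    if a>100 and 150<u<260 and 200<v<240:
        for z in (45,51,73):
            P=plane('top',c[:,0],z)[:,:2].astype(np.float32); print(round(u),round(v),z,cv2.fitEllipse(P))
m=cv2.inRange(hsv,(90,10,80),(120,80,255)); m[:180]=0;m[275:]=0;m[:,:140]=0;m[:,275:]=0
c=max(cv2.findContours(m,cv2.RETR_EXTERNAL,cv2.CHAIN_APPROX_NONE)[0],key=cv2.contourArea)
P=plane('top',c[:,0],45)[:,:2].astype(np.float32); print('house',cv2.minAreaRect(P))
E
```

```text
3.8 [ 537.9 -223.5  168.1] [-1.5674 -0.0036 -1.268 ] [-0.507  0.503  1.741 -0.     0.893  0.761] [-0.5 -0.8 -0.6] 0.5483761257578281
[ 609.35714701 -199.57596937  320.06214123] [-0.27124216 -0.00334081 -1.26926151]
(233, 249, 84, 48) ((534.9053955078125, -223.14198303222656), 21.00181007385254) ((536.06201171875, -222.84487915039062), (35.97972106933594, 38.64727020263672), 17.785053253173828)
(221, 223, 108, 74) ((540.2781372070312, -221.6031036376953), 28.621023178100586) ((534.2803344726562, -223.35528564453125), (50.50679016113281, 64.35171508789062), 108.14482879638672)
(385, 173, 68, 69) ((595.8992309570312, -279.2735595703125), 19.51963233947754) ((595.7794189453125, -280.0338134765625), (33.91828155517578, 37.88131332397461), 5.373063564300537)
236 230 45 ((542.5494995117188, 97.66287994384766), (41.153263092041016, 41.899620056152344), 175.5159454345703)
236 230 51 ((542.444580078125, 97.02220153808594), (40.942256927490234, 41.68478012084961), 175.5157470703125)
236 230 73 ((542.0599365234375, 94.6730728149414), (40.168556213378906, 40.897037506103516), 175.51522827148438)
176 222 45 ((564.4142456054688, 245.42922973632812), (65.00599670410156, 65.66852569580078), 124.82079315185547)
176 222 51 ((564.1972045898438, 244.03089904785156), (64.67269134521484, 65.3318099975586), 124.82097625732422)
176 222 73 ((563.4014892578125, 238.9036865234375), (63.4505500793457, 64.09721374511719), 124.81974792480469)
house ((553.196044921875, 175.0338134765625), (269.59283447265625, 168.44107055664062), 81.50225830078125)
```

View pics/w4.png

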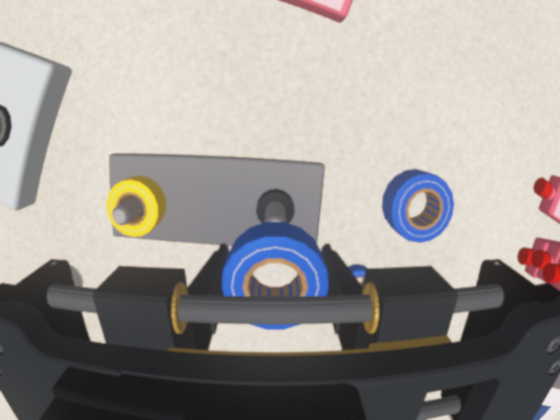

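The roll is lifted and held level, with the post free below it. The housing rectangle and the disc put the hub at about (564,245) and the key at about (542,96). Next I'll go to a standoff near the feeder and check with the wrist camera.

move_arm([
  {"tx": -2.4,"ty": 0,"tz": 0.8,"rx": 0,"ry": 0,"rz": 0,"grip": 30},
  {"tx": -3.6,"ty": 0,"tz": 1.2,"rx": 0,"ry": 0,"rz": 0,"grip": 30},
  {"tx": -3.6,"ty": 0,"tz": 1.2,"rx": 0,"ry": 0,"rz": 0,"grip": 30},
  {"tx": -3.6,"ty": 0,"tz": 1.2,"rx": 0,"ry": 0,"rz": 0,"grip": 30},
  {"tx": -3.6,"ty": 0,"tz": 1.2,"rx": 0,"ry": 0,"rz": 0,"grip": 30},
  {"tx": -3.6,"ty": 0,"tz": 1.2,"rx": 0,"ry": 0,"rz": 0,"grip": 30},
  {"tx": -3.6,"ty": 0,"tz": 1.2,"rx": 0,"ry": 0,"rz": 0,"grip": 30},
  {"tx": -3.6,"ty": 0,"tz": 1.2,"rx": 0,"ry": 0,"rz": 0,"grip": 30},
  {"tx": -3.6,"ty": 0,"tz": 1.2,"rx": 0,"ry": 0,"rz": 0,"grip": 30},
  {"tx": -2.4,"ty": 0,"tz": 0.8,"rx": 0,"ry": 0,"rz": 0,"grip": 30},
])

```text
t: 4.68
eef_pos: [542.8, 134.0, 163.6]
tcp_rot: [-1.572, 0.0, -1.267]
ft_force: [-0.6, -0.0, -0.4]
opening: 0.552
```

move_arm([
  {"tx": 0,"ty": 0,"tz": 0,"rx": 0,"ry": 0,"rz": 0,"grip": 30},
  {"tx": 0,"ty": 0,"tz": 0,"rx": 0,"ry": 0,"rz": 0,"grip": 30},
  {"tx": 0,"ty": 0,"tz": 0,"rx": 0,"ry": 0,"rz": 0,"grip": 30},
  {"tx": 0,"ty": 0,"tz": 0,"rx": 0,"ry": 0,"rz": 0,"grip": 30},
])

```text
t: 5.02
eef_pos: [543.5, 130.0, 164.2]
tcp_rot: [-1.572, -0.0, -1.269]
ft_force: [0.9, -0.4, -1.0]
opening: 0.554
```

```bash
python3 roll.py w5 178; python3 -c "
from h import *
import pickle
pickle.dump(env.calibration('wrist'),open('w5.cal','wb'))"
```

```text
5.0167 [543.5 130.  164.2] [-1.5717 -0.     -1.2691] [ 0.117  0.48   1.799 -0.     0.863  1.386] [ 0.9 -0.4 -1. ] 0.5537517482622168
[615.83784747 153.52730471 315.76867603] [-2.75523716e-01  2.27948800e-04 -1.27043868e+00]
(233, 249, 84, 48) ((544.2632446289062, 131.4952850341797), 19.992868423461914) ((545.307373046875, 131.7539520263672), (34.36673355102539, 36.79313659667969), 18.1937313079834)
(221, 224, 108, 73) ((549.0545654296875, 132.8827362060547), 27.151710510253906) ((544.1041870117188, 131.45281982421875), (48.04093551635742, 59.621639251708984), 103.98062133789062)
```

View pics/w5.png

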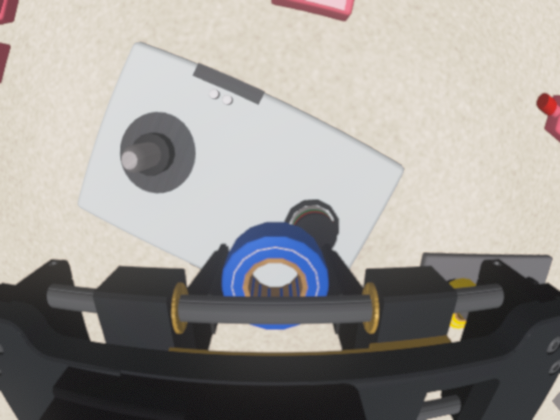

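The wrist view shows the spindle tip at (129,160), the dark disc centred near (158,152), and the key at (312,225), partly hidden by the roll.

Run:
```python
from h import *
import pickle
c=pickle.load(open('w5.cal','rb')); p=cv2.imread('pics/w5.png'); g=cv2.cvtColor(p,cv2.COLOR_BGR2GRAY)
m=cv2.inRange(g,0,110); m2=np.zeros_like(m); m2[100:205,110:205]=m[100:205,110:205]
q=max(cv2.findContours(m2,cv2.RETR_EXTERNAL,cv2.CHAIN_APPROX_NONE)[0],key=cv2.contourArea)
P=plane('wrist',q[:,0],45,c)[:,:2].astype(np.float32); print('disc',cv2.boundingRect(q),cv2.fitEllipse(P))
print('tip',plane('wrist',[[129,160],[128,160],[130,159]],101,c).round(1))
m=cv2.inRange(g,150,255); m[:, :75]=0; m[:,410:]=0; m[300:]=0
cv2.imwrite('pics/w5z.png',cv2.resize(p[90:220,90:350],None,fx=3,fy=3,interpolation=cv2.INTER_CUBIC))
```

```text
disc (121, 114, 73, 78) ((566.506103515625, 244.7053680419922), (64.70726776123047, 69.33087921142578), 121.09467315673828)
tip [[565.8 246.  101. ]
 [565.6 246.8 101. ]
 [566.7 245.3 101. ]]
```

View pics/w5z.png

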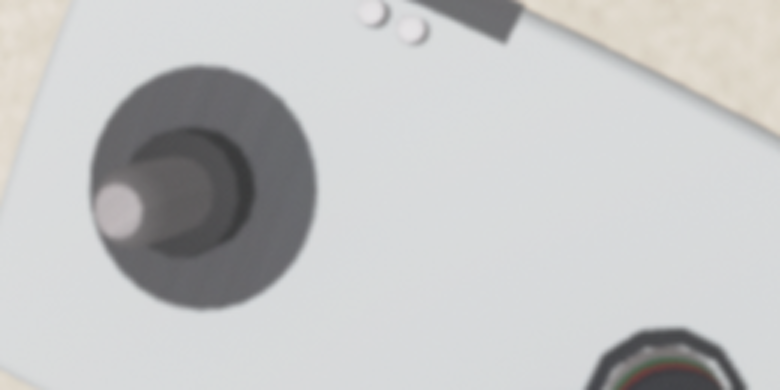

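move_arm([
  {"tx": -2.0,"ty": 0,"tz": 1.0,"rx": 0,"ry": 0,"rz": 0,"grip": 30},
  {"tx": -3.0,"ty": 0,"tz": 1.6,"rx": 0,"ry": 0,"rz": 0,"grip": 30},
  {"tx": -3.0,"ty": 0,"tz": 1.6,"rx": 0,"ry": 0,"rz": 0,"grip": 30},
  {"tx": -2.4,"ty": 0,"tz": 1.3,"rx": 0,"ry": 0,"rz": 0,"grip": 30},
  {"tx": 0,"ty": 1.5,"tz": 0,"rx": 0,"ry": 0,"rz": 0,"grip": 30},
  {"tx": 0,"ty": 1.5,"tz": 0,"rx": 0,"ry": 0,"rz": 0,"grip": 30},
  {"tx": 0,"ty": 1.0,"tz": 0,"rx": 0,"ry": 0,"rz": 0,"grip": 30},
  {"tx": 0,"ty": 0,"tz": 0,"rx": 0,"ry": 0,"rz": 0,"grip": 30},
  {"tx": 0,"ty": 0,"tz": 0,"rx": 0,"ry": 0,"rz": 0,"grip": 30},
])

```text
t: 5.82
eef_pos: [565.3, 245.8, 124.4]
tcp_rot: [-1.572, -0.0, -1.269]
ft_force: [-0.0, 0.9, 0.2]
opening: 0.552
```

```bash
python3 roll.py w6 134 ; python3 -c "
from h import *
p,d=env.read_camera('scene'); cv2.imwrite('pics/s6.png',cv2.resize(p[60:230,260:440],None,fx=3.2,fy=3.2,interpolation=cv2.INTER_CUBIC))"
```

```text
5.8167 [565.3 245.8 124.4] [-1.5718e+00 -1.0000e-04 -1.2693e+00] [ 0.303  0.602  1.688 -0.     0.853  1.573] [-0.   0.9  0.2] 0.5523409593168892
[637.61947434 269.3534844  275.99342336] [-2.75590487e-01  1.58727717e-04 -1.27059553e+00]
(233, 249, 84, 48) ((563.9014282226562, 246.66294860839844), 20.608644485473633) ((564.943359375, 246.91770935058594), (35.36241912841797, 37.93285369873047), 18.56369400024414)
(221, 222, 108, 75) ((569.231689453125, 248.21453857421875), 28.153263092041016) ((563.01025390625, 246.36587524414062), (49.55839538574219, 63.91719055175781), 106.70885467529297)
```

View pics/w6.png

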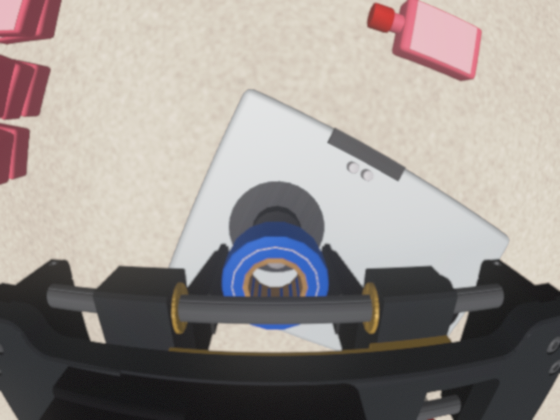

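View pics/s6.png

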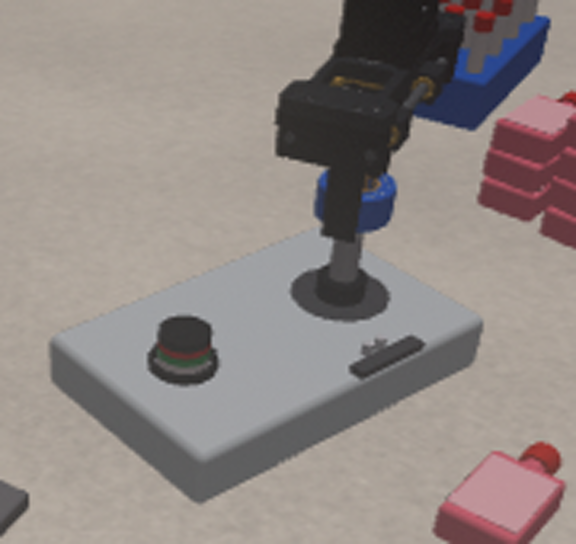

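The spindle sits directly under the roll in both views. I'll descend partway and watch the force.

move_arm([
  {"tx": 0,"ty": 0.5,"tz": 0,"rx": 0,"ry": 0,"rz": 0,"grip": 30},
  {"tx": 0,"ty": 0.5,"tz": 0,"rx": 0,"ry": 0,"rz": 0,"grip": 30},
  {"tx": 0,"ty": 0.5,"tz": 0,"rx": 0,"ry": 0,"rz": 0,"grip": 30},
  {"tx": 0,"ty": 0.5,"tz": 0,"rx": 0,"ry": 0,"rz": 0,"grip": 30},
  {"tx": 0,"ty": 0.5,"tz": 0,"rx": 0,"ry": 0,"rz": 0,"grip": 30},
  {"tx": 0,"ty": 0,"tz": 0,"rx": 0,"ry": 0,"rz": 0,"grip": 30},
])

```text
t: 6.42
eef_pos: [564.7, 246.6, 98.3]
tcp_rot: [-1.573, -0.0, -1.268]
ft_force: [-0.3, 0.3, -0.5]
opening: 0.552
```

move_arm([
  {"tx": 0,"ty": 0.5,"tz": 0,"rx": 0,"ry": 0,"rz": 0,"grip": 30},
  {"tx": 0,"ty": 0.5,"tz": 0,"rx": 0,"ry": 0,"rz": 0,"grip": 30},
  {"tx": 0,"ty": 0.5,"tz": 0,"rx": 0,"ry": 0,"rz": 0,"grip": 30},
  {"tx": 0,"ty": 0.4,"tz": 0,"rx": 0,"ry": 0,"rz": 0,"grip": 30},
  {"tx": 0,"ty": 0,"tz": 0,"rx": 0,"ry": 0,"rz": 0,"grip": 30},
  {"tx": 0,"ty": 0,"tz": 0,"rx": 0,"ry": 0,"rz": 0,"grip": 30},
])

```text
t: 6.92
eef_pos: [565.1, 246.7, 80.3]
tcp_rot: [-1.571, -0.0, -1.268]
ft_force: [0.0, -0.2, -0.7]
opening: 0.553
```

```bash
python3 roll.py w7 88 ; python3 -c "
from h import *
p,d=env.read_camera('scene'); cv2.imwrite('pics/s7.png',cv2.resize(p[60:230,260:440],None,fx=3.2,fy=3.2,interpolation=cv2.INTER_CUBIC))"
```

```text
6.9167 [565.1 246.7  80.3] [-1.5713e+00 -1.0000e-04 -1.2680e+00] [ 0.305  0.661  1.717 -0.     0.764  1.573] [ 0.  -0.2 -0.7] 0.5526175692171951
[637.29755795 270.26135086 231.94383637] [-2.75119083e-01  1.73481194e-04 -1.26933676e+00]
(233, 249, 84, 48) ((562.6802368164062, 247.19357299804688), 20.886371612548828) ((563.7515258789062, 247.44589233398438), (35.77213668823242, 38.47267532348633), 18.90654945373535)
(221, 223, 108, 74) ((567.7847290039062, 248.67835998535156), 28.420101165771484) ((562.2840576171875, 247.05421447753906), (50.233421325683594, 63.37409210205078), 106.84754180908203)
```

View pics/s7.png

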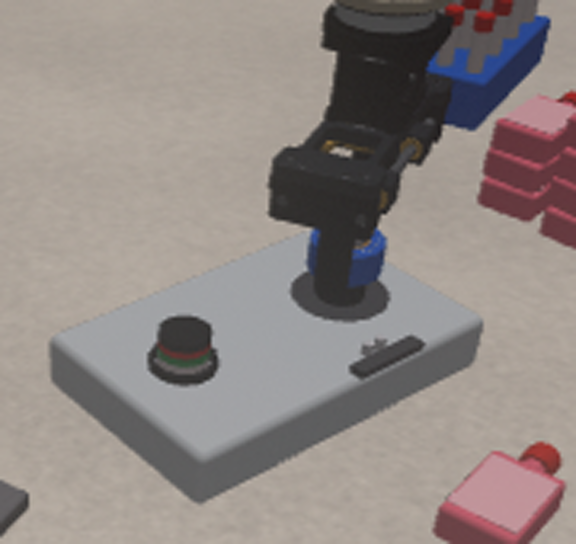

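The roll is on the spindle without contact force; 4–5 mm remain.

move_arm([
  {"tx": 0,"ty": 0.2,"tz": 0,"rx": 0,"ry": 0,"rz": 0,"grip": 30},
  {"tx": 0,"ty": 0.2,"tz": 0,"rx": 0,"ry": 0,"rz": 0,"grip": 30},
  {"tx": 0,"ty": 0,"tz": 0,"rx": 0,"ry": 0,"rz": 0,"grip": 30},
  {"tx": 0,"ty": 0,"tz": 0,"rx": 0,"ry": 0,"rz": 0,"grip": 30},
])

```text
t: 7.35
eef_pos: [565.1, 246.7, 76.5]
tcp_rot: [-1.571, -0.0, -1.268]
ft_force: [0.0, 0.6, -0.5]
opening: 0.551
```

move_arm([
  {"tx": 0,"ty": 0.1,"tz": 0,"rx": 0,"ry": 0,"rz": 0,"grip": 30},
  {"tx": 0,"ty": 0,"tz": 0,"rx": 0,"ry": 0,"rz": 0,"grip": 30},
  {"tx": 0,"ty": 0,"tz": 0,"rx": 0,"ry": 0,"rz": 0,"grip": 30},
])

```text
t: 7.6
eef_pos: [565.2, 246.7, 75.7]
tcp_rot: [-1.571, -0.0, -1.268]
ft_force: [-0.1, -0.7, 1.1]
opening: 0.556
```

Now at the seat height, with contact just beginning. I'll open the gripper, then rise.

move_arm([
  {"tx": 0,"ty": 0,"tz": 0,"rx": 0,"ry": 0,"rz": 0,"grip": 65},
  {"tx": 0,"ty": 0,"tz": 0,"rx": 0,"ry": 0,"rz": 0,"grip": 80},
  {"tx": 0,"ty": 0,"tz": 0,"rx": 0,"ry": 0,"rz": 0,"grip": 100},
  {"tx": 0,"ty": 0,"tz": 0,"rx": 0,"ry": 0,"rz": 0,"grip": 100},
  {"tx": 0,"ty": 0,"tz": 0,"rx": 0,"ry": 0,"rz": 0,"grip": 100},
  {"tx": 0,"ty": 0,"tz": 0,"rx": 0,"ry": 0,"rz": 0,"grip": 100},
  {"tx": 0,"ty": 0,"tz": 0,"rx": 0,"ry": 0,"rz": 0,"grip": 100},
])

```text
t: 8.18
eef_pos: [565.1, 246.7, 75.6]
tcp_rot: [-1.571, -0.0, -1.268]
ft_force: [-0.0, -0.2, -0.3]
opening: 0.977
```

move_arm([
  {"tx": 0,"ty": -1.0,"tz": 0,"rx": 0,"ry": 0,"rz": 0,"grip": 100},
  {"tx": 0,"ty": -2.5,"tz": 0,"rx": 0,"ry": 0,"rz": 0,"grip": 100},
  {"tx": 0,"ty": -2.5,"tz": 0,"rx": 0,"ry": 0,"rz": 0,"grip": 100},
  {"tx": 0,"ty": -2.5,"tz": 0,"rx": 0,"ry": 0,"rz": 0,"grip": 100},
  {"tx": 0,"ty": -1.0,"tz": 0,"rx": 0,"ry": 0,"rz": 0,"grip": 100},
  {"tx": 0,"ty": 0,"tz": 0,"rx": 0,"ry": 0,"rz": 0,"grip": 100},
])

```text
t: 8.68
eef_pos: [566.0, 247.1, 173.5]
tcp_rot: [-1.566, -0.0, -1.268]
ft_force: [0.0, -0.2, -0.1]
opening: 0.998
```

```bash
python3 roll.py w8 86 ; python3 -c "
from h import *
p,d=env.read_camera('scene'); cv2.imwrite('pics/s8.png',cv2.resize(p[60:230,260:440],None,fx=3.2,fy=3.2,interpolation=cv2.INTER_CUBIC))"
```

```text
8.6833 [566.  247.1 173.5] [-1.5661 -0.     -1.2679] [ 0.305  0.542  1.646 -0.     0.949  1.573] [ 0.  -0.2 -0.1] 0.9983660289523937
[637.47434419 270.37264467 325.5151866 ] [-2.69933014e-01  1.87398906e-04 -1.26927628e+00]
(241, 192, 69, 66) ((565.6917114257812, 247.95962524414062), 26.790916442871094) ((565.6492919921875, 247.9824981689453), (51.58137512207031, 52.669960021972656), 106.720458984375)
```

View pics/s8.png

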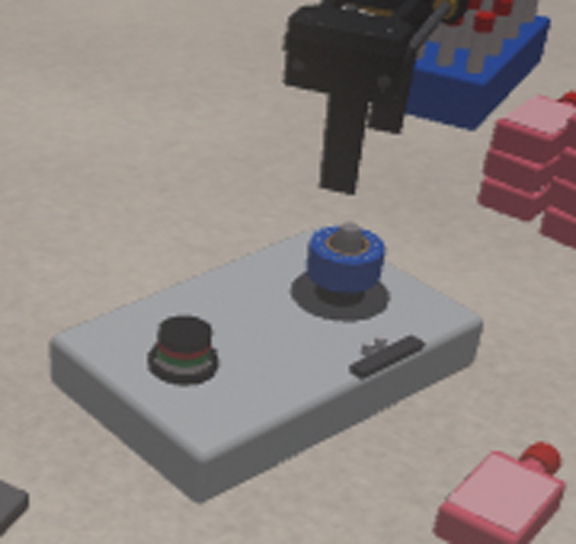

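View pics/w8.png

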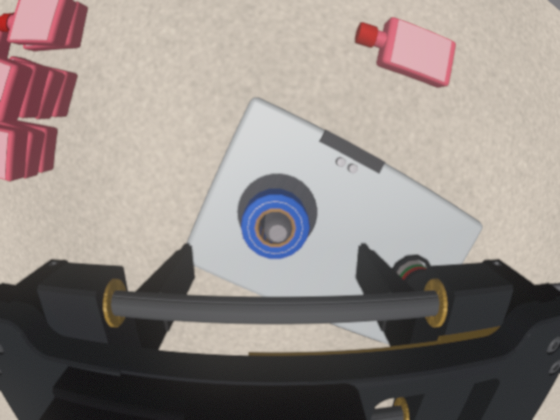

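The roll lies on the hub and the spindle sticks up through it; its radius on the z=86 plane is 26.8 mm, as expected. I'll close the fingers and go above the key at about (543,97).

move_arm([
  {"tx": 1.6,"ty": 0,"tz": -0.8,"rx": 0,"ry": 0,"rz": 0,"grip": 50},
  {"tx": 3.0,"ty": 0,"tz": -1.5,"rx": 0,"ry": 0,"rz": 0,"grip": 0},
  {"tx": 3.0,"ty": 0,"tz": -1.5,"rx": 0,"ry": 0,"rz": 0,"grip": 0},
  {"tx": 3.0,"ty": 0,"tz": -1.5,"rx": 0,"ry": 0,"rz": 0,"grip": 0},
  {"tx": 3.0,"ty": 0,"tz": -1.4,"rx": 0,"ry": 0,"rz": 0,"grip": 0},
  {"tx": 0,"ty": 0,"tz": 0,"rx": 0,"ry": 0,"rz": 0,"grip": 0},
  {"tx": 0,"ty": 0,"tz": 0,"rx": 0,"ry": 0,"rz": 0,"grip": 0},
  {"tx": 0,"ty": 0,"tz": 0,"rx": 0,"ry": 0,"rz": 0,"grip": 0},
  {"tx": 0,"ty": 0,"tz": 0,"rx": 0,"ry": 0,"rz": 0,"grip": 0},
  {"tx": 0,"ty": 0,"tz": 0,"rx": 0,"ry": 0,"rz": 0,"grip": 0},
])

```text
t: 9.62
eef_pos: [541.7, 97.9, 170.1]
tcp_rot: [-1.571, 0.0, -1.267]
ft_force: [0.2, 0.2, 1.1]
opening: 0.352
```

```bash
python3 roll.py w9 86
python3 - <<'E'
from h import *
c=env.calibration('wrist'); p=cv2.imread('pics/w9.png'); g=cv2.cvtColor(p,cv2.COLOR_BGR2GRAY)
import pickle; pickle.dump(c,open('w9.cal','wb'))
cv2.imwrite('pics/w9z.png',cv2.resize(p[160:300,200:360],None,fx=4.5,fy=4.5,interpolation=cv2.INTER_CUBIC))
E
```

```text
9.6167 [541.7  97.9 170.1] [-1.5714e+00  1.0000e-04 -1.2667e+00] [ 0.059  0.462  1.814 -0.     0.867  1.326] [0.2 0.2 1.1] 0.35195526752916634
[613.90768358 121.55919454 321.75126278] [-2.75245565e-01  3.97381653e-04 -1.26798760e+00]
(79, 112, 65, 66) ((565.1383666992188, 243.00010681152344), 30.087860107421875) ((566.1110229492188, 243.88209533691406), (50.59827423095703, 59.19247817993164), 23.39068031311035)
```

View pics/w9z.png

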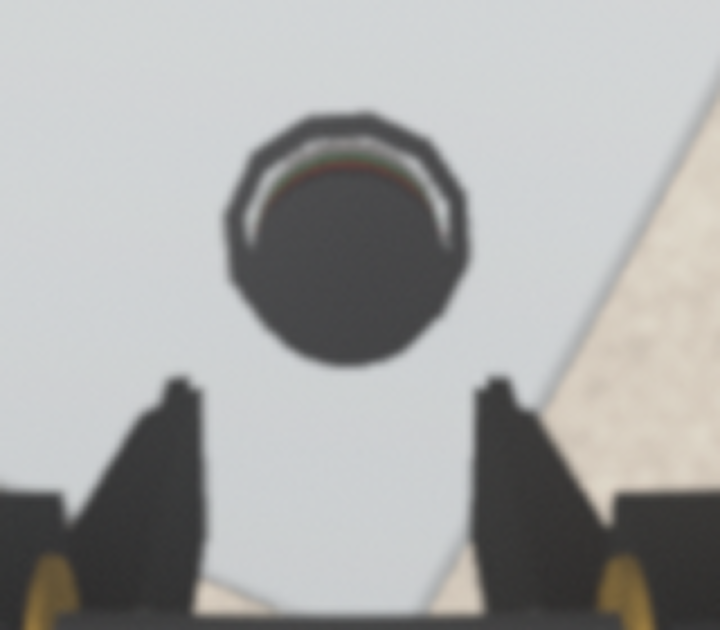

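Run:
```python
from h import *
import pickle; c=pickle.load(open('w9.cal','rb'))
P=plane('wrist',[[277.4,219.1],[200+250/4.5,160+262/4.5],[200+447/4.5,160+262/4.5],[277.4,160+165/4.5],[277.4,160+366/4.5]],73,c);print(P.round(1), np.linalg.norm(P[1]-P[2]),np.linalg.norm(P[3]-P[4]))
```

```text
[[543.9  97.5  73. ]
 [539.3 114.4  73. ]
 [549.8  81.   73. ]
 [561.4 103.   73. ]
 [525.8  91.8  73. ]] 34.98116323575475 37.27556923723443
```

move_arm([
  {"tx": 0,"ty": 1.5,"tz": 0,"rx": 0,"ry": 0,"rz": 0,"grip": 0},
  {"tx": 0,"ty": 1.5,"tz": 0,"rx": 0,"ry": 0,"rz": 0,"grip": 0},
  {"tx": 0,"ty": 1.5,"tz": 0,"rx": 0,"ry": 0,"rz": 0,"grip": 0},
  {"tx": 0,"ty": 1.0,"tz": 0,"rx": 0,"ry": 0,"rz": 0,"grip": 0},
  {"tx": 0,"ty": 0,"tz": 0,"rx": 0,"ry": 0,"rz": 0,"grip": 0},
  {"tx": 0,"ty": 0,"tz": 0,"rx": 0,"ry": 0,"rz": 0,"grip": 0},
  {"tx": 0,"ty": 0,"tz": 0,"rx": 0,"ry": 0,"rz": 0,"grip": 0},
  {"tx": 0,"ty": 0,"tz": 0,"rx": 0,"ry": 0,"rz": 0,"grip": 0},
])

```text
t: 10.33
eef_pos: [542.2, 97.1, 116.4]
tcp_rot: [-1.569, -0.0, -1.268]
ft_force: [0.1, -0.1, -0.7]
opening: 0.004
```

move_arm([
  {"tx": 0,"ty": 0.7,"tz": 0.1,"rx": 0,"ry": 0,"rz": 0,"grip": 0},
  {"tx": 0,"ty": 0.7,"tz": 0,"rx": 0,"ry": 0,"rz": 0,"grip": 0},
  {"tx": 0,"ty": 0.6,"tz": 0,"rx": 0,"ry": 0,"rz": 0,"grip": 0},
  {"tx": 0,"ty": 0,"tz": 0,"rx": 0,"ry": 0,"rz": 0,"grip": 0},
  {"tx": 0,"ty": 0,"tz": 0,"rx": 0,"ry": 0,"rz": 0,"grip": 0},
  {"tx": 0,"ty": 0,"tz": 0,"rx": 0,"ry": 0,"rz": 0,"grip": 0},
])

```text
t: 10.83
eef_pos: [542.8, 97.2, 95.5]
tcp_rot: [-1.571, -0.0, -1.268]
ft_force: [0.6, -0.2, -0.7]
opening: 0.006
```

move_arm([
  {"tx": 0,"ty": 0.2,"tz": 0,"rx": 0,"ry": 0,"rz": 0,"grip": 0},
  {"tx": 0,"ty": 0.2,"tz": 0,"rx": 0,"ry": 0,"rz": 0,"grip": 0},
  {"tx": 0,"ty": 0.2,"tz": 0,"rx": 0,"ry": 0,"rz": 0,"grip": 0},
  {"tx": 0,"ty": 0,"tz": 0,"rx": 0,"ry": 0,"rz": 0,"grip": 0},
  {"tx": 0,"ty": 0,"tz": 0,"rx": 0,"ry": 0,"rz": 0,"grip": 0},
  {"tx": 0,"ty": 0,"tz": 0,"rx": 0,"ry": 0,"rz": 0,"grip": 0},
])

```text
t: 11.33
eef_pos: [542.9, 97.2, 89.8]
tcp_rot: [-1.57, -0.0, -1.268]
ft_force: [1.3, 0.2, 3.2]
opening: 0.006
```

Contact: 3.2 N at about 2.2 mm of travel, consistent with the spring. Another 5.8 mm brings it to the middle.

move_arm([
  {"tx": 0,"ty": 0.2,"tz": 0,"rx": 0,"ry": 0,"rz": 0,"grip": 0},
  {"tx": 0,"ty": 0.2,"tz": 0,"rx": 0,"ry": 0,"rz": 0,"grip": 0},
  {"tx": 0,"ty": 0.18,"tz": 0,"rx": 0,"ry": 0,"rz": 0,"grip": 0},
  {"tx": 0,"ty": 0,"tz": 0,"rx": 0,"ry": 0,"rz": 0,"grip": 0},
  {"tx": 0,"ty": 0,"tz": 0,"rx": 0,"ry": 0,"rz": 0,"grip": 0},
  {"tx": 0,"ty": 0,"tz": 0,"rx": 0,"ry": 0,"rz": 0,"grip": 0},
  {"tx": 0,"ty": 0,"tz": 0,"rx": 0,"ry": 0,"rz": 0,"grip": 0},
  {"tx": 0,"ty": 0,"tz": 0,"rx": 0,"ry": 0,"rz": 0,"grip": 0},
])

```text
t: 12.0
eef_pos: [542.9, 97.2, 83.9]
tcp_rot: [-1.57, -0.0, -1.268]
ft_force: [1.0, 1.0, 4.3]
opening: 0.004
```

Run:
```python
from h import *
for i in range(5):
    s=env.state(); print(s['t'],s['eef_pos'].round(1),s['ft_force'].round(1))
    p,d=env.read_camera(['scene','wrist','top'][i%3])
    if i<3: cv2.imwrite('pics/f%d.png'%i,p if i else cv2.resize(p[60:230,260:440],None,fx=3.2,fy=3.2,interpolation=cv2.INTER_CUBIC))
```

```text
12.0 [542.9  97.2  83.9] [1.  1.  4.3]
12.05 [542.9  97.2  83.9] [ 0.  -0.1  4.5]
12.1 [542.9  97.2  83.9] [0.2 0.3 5.6]
12.15 [542.9  97.2  83.9] [1.8 0.9 5. ]
12.2 [542.9  97.2  83.9] [2.7 0.  4.9]
```

View pics/f0.png

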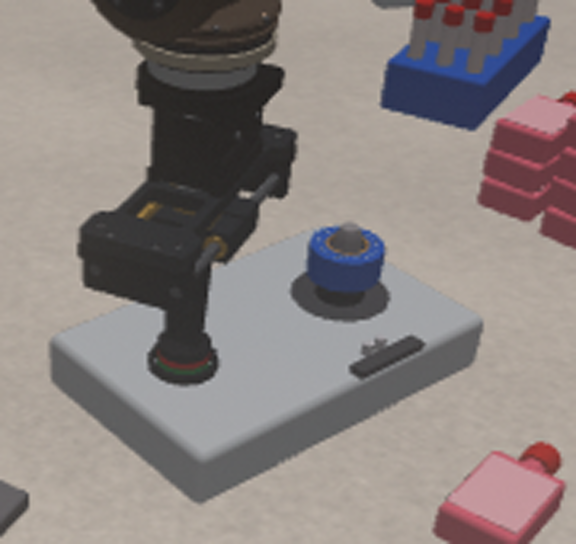

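View pics/f2.png

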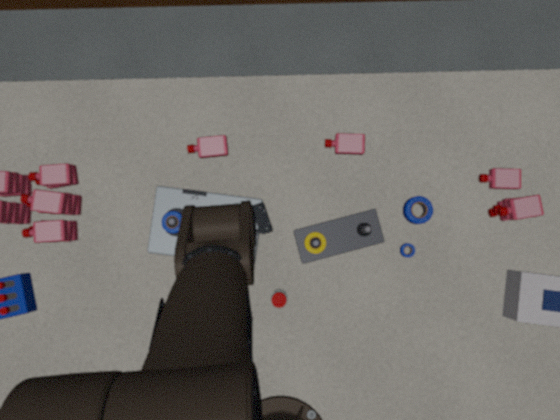

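View pics/f1.png

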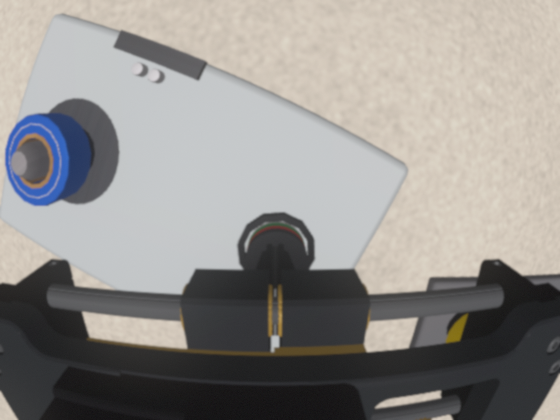

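The white band is gone, the green one is at the rim (around (183,370) in the zoomed scene view), and the force averages about 4.9 N, which means half travel. The roll lies on the hub; the flasks, jar and yellow roll are where they were.

```bash
python3 -c "
from h import *
print(env.job_done())"
```

```text
the job is handed in; nothing more can be done
None
```

The blue roll is on the feeder's hub and released. The feed key is held half way down, and I handed the job in that way at about 12.2 s.

- **Roll:** I lifted it off its post and lowered it over the spindle until it touched lightly at hub height, about 1 N. After release, the wrist camera measured its top at a radius of 26.8 mm (27 expected) when projected at 86 mm, the height for a seated roll. The scene view shows it flat on the hub with the spindle tip sticking out.
- **Key:** I pressed it with the closed fingertips, which are at 64.9 mm, so the travel is about 8.1 mm. The force settled around 4.9 N, against 5 N expected at half travel. The scene view shows the green band at the collar's rim and the white band hidden.
- **Bystanders:** In the last top view the yellow roll, both flasks and the jar are where they started.

The first two move calls were refused because their rows left out some fields; nothing moved. The top and wrist cameras disagreed by about 1.5 mm in x. I cancelled this by using the offset from roll to hub, which matched between the two cameras to about 0.2 mm. No final check failed.

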